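# Pack the test-kit carrier

### The job

Pack the white test-kit carrier: stand the dropper bottle with the pointed nozzle in the widest round pocket, the white screw-cap bottle in the middle-sized pocket and the smallest vial in the narrowest, and lay the eight-well strip flat in the long trough, wells up. Never tip a bottle or vial over, and leave the black bottle and the larger amber vial with the white cap standing where they are.

Things in the scene. Friction and masses are not known exactly. Their poses are not given: they have to be found in the camera images.
- dropper_bottle_mid (a point): dropper bottle with a pointed white nozzle and red body, 33 mm across, 73 mm high; the body keeps its full width from the foot to about 38 mm up, then narrows. It stands upright on the work surface; the point is its centre, half-way up; z is its upright axis, its yaw means nothing.
- white_bottle_mid (a point): white bottle with a white ribbed screw cap, 27 mm across, 53 mm high; the body is full width to about 35 mm, the cap (22 mm across) runs from 40 mm to the top. It stands upright on the work surface; the point is its centre, half-way up; z is its upright axis, its yaw means nothing.
- small_vial_mid (a point): the smallest vial: dark amber with a black cap, 18 mm across, 39 mm high; the cap (15 mm across) runs from 28 mm to the top. It stands upright on the work surface; the point is its centre, half-way up; z is its upright axis, its yaw means nothing.
- well_strip_mid (a point): clear-white strip of eight wells, 81 mm long (its x axis), 9 mm wide (y), 12 mm high, lying on the work surface with the wells upward; the point is its centre, half-way up. It can be pinched across its 9 mm width by its upper half.
- pocket_wide: round pocket for the dropper bottle: grey ring 49 mm inside, wall 2.5 mm, 10 mm high, fixed in the white carrier. Origin: centre of the ring's underside, on the carrier floor, 4 mm above the work surface (the bottle stands on this floor; ring top 14 mm above the work surface). The three pockets stand in a row along the carrier, 56 mm apart, in changing order.
- pocket_medium: round pocket for the white bottle: grey ring 43 mm inside, wall 2.5 mm, 10 mm high, fixed in the white carrier. Origin: centre of the ring's underside, on the carrier floor, 4 mm above the work surface (the bottle stands on this floor; ring top 14 mm above the work surface). The three pockets stand in a row along the carrier, 56 mm apart, in changing order.
- pocket_narrow: round pocket for the small vial: grey ring 34 mm inside, wall 2.5 mm, 10 mm high, fixed in the white carrier. Origin: centre of the ring's underside, on the carrier floor, 4 mm above the work surface (the bottle stands on this floor; ring top 14 mm above the work surface). The three pockets stand in a row along the carrier, 56 mm apart, in changing order.
- strip_trough: long grey trough for the strip, fixed in the carrier: inside 101 (x) x 27 mm (y), floor 4 mm above its origin, walls 2 mm thick, 5 mm above the floor. Origin: centre of its underside, 4 mm above the work surface. The pocket row is parallel to its x, 62 mm away on the -y side. The carrier is a fixed white tray, 180 x 116 mm, rim 10 mm high; nothing of it is over 14 mm above the work surface.
- black_bottle_mid (a point): black bottle with a flat black cap, 32 mm across, 64 mm high; does not belong in the carrier. It stands upright on the work surface; the point is its centre, half-way up; z is its upright axis, its yaw means nothing.
- amber_vial_mid (a point): larger amber vial with a white cap, 25 mm across, 48 mm high; does not belong in the carrier. It stands upright on the work surface; the point is its centre, half-way up; z is its upright axis, its yaw means nothing.
There are look-alikes about, which are no part of the job. What is shaped like the part that bears small_vial_mid but brown or turquoise is not meant.

How it is judged:
By the outcome, as a careful person would: the job done as asked, in the order asked, and still so for the second after the job is handed in, with the robot touching nothing.
It also fails if it takes over 109 s, if anything falls off the work surface, if the arm or the gripper's body presses on something with over 40 N, if the wrist force passes 120 N, or if a joint passes its speed limit or range.

### The arm

A 6-joint arm with a two-finger parallel gripper is mounted at the origin on a cart in front of the work surface, level with it; the furniture and walls round the work are solid. World frame = base frame: x ahead of the robot, y to its left, z up, the work surface at z = 0. Lengths are in mm, angles in rad, forces in N, time in s.
With the tool pointing down it reaches from about 350 to 850 mm from the base axis. Payload 8.1 kg.
Tool frame: the origin (TCP) lies between the finger pads; the fingertips stand 8 mm ahead of it and the grasp point (between the pads) lies 11 mm behind it (r.finger_overhang is the distance from the TCP to the fingertips, in mm); z points along the fingers, y is the line along which they close (so a half turn about z gives the same grasp; the last joint's range is limited). The gripper opens to 85 mm and grips with 20 to 120 N. Pads are 22 mm wide; open, the fingers measure 114 mm over their backs; the gripper's body (76 mm by 85 mm) begins 54 mm behind the grasp point. The pads swing forward as they close: fully open they stand 13 mm farther back than shut.
Start: joints at [-1.213, 0.13, 1.488, -0, 1.523, -0.085], TCP at [257.102, -542.129, 239.292] pointing down, gripper open.
Joint ranges: [-2.96, 2.96], [-0.89, 2.26], [0.02, 2.5], [-1.34, 4.48], [0, 2.73], [-2.66, 2.66]. Speed limits (rad/s): [2.39, 2.39, 2.79, 3.14, 3.14, 3.14].

### API

Orientations are given as a unit quaternion [w, x, y, z].
In Python, from rig import observe, camera, camera_model, r, models gives the robot as it stands.
- The arm moves only by the shell command python3 -m handwheel 'ROWS' [OPENING] [FORCE]. ROWS is JSON, a list of rows, each an object of numbers: "tx", "ty", "tz": the shift along the tool's x, y, z in mm; "turn": the turn about the tool's z in degrees. A call has 1 to 10 rows; each row is the pose to reach, as a shift and turn from the pose commanded when the call began, along the tool's axes at that moment; what a row does not reach only later rows make up. A row lasts 1/12 s, in which the tool goes at most 41.7 mm and 7.16 degrees, less where a joint would pass 70% of its speed; a pose out of reach is approached as far as the arm can. A call with a gripper value outside its range is refused whole. OPENING is the opening, from 0 (shut) to 1 (fully open), set as the call begins (- or left out, the last holds). The fingers move at their own pace and stop on an object; FORCE is the grip in N (left out, the last holds). Time passes only in rows, so rows that repeat a pose let the fingers close. It gives the time, the measured TCP pose, the force, the opening and the grip force at its end, in the units of the state.
- observe(): the state, without advancing time (a new reading comes with each control period).
- camera(name): name is "side" or "top"; returns (picture, depth): 400x640x3 uint8, blue, green, red; 400x640 float32, mm along the optical axis (not along the pixel's ray), 0 where there is no reading.
- camera_model(name): a dict with "fov_y" (degrees; the focal length in pixels is half the picture's height over the tangent of half this angle, whatever the lens; pixels are square), "cx", "cy" (the principal point, pixels), "dist_coeffs" ([k1, k2, p1, p2, k3] as OpenCV has them; the pictures are not rectified), "world_from_camera" (4x4, takes a point from camera to world coordinates). Camera axes: x right, y up, looking along -z (the intrinsics and any distortion apply to the point x, -y, -z); pixel columns grow to the right and rows downward; lengths in mm; the calibration is good to about 2 mm. A picture is of the moment at which its call begins. camera_model takes no time and is no camera call.
- r.job_done(): hands the job in; it is judged then, once.
Trained networks look in the newest picture that a camera, given by its name, has taken for a name from the list of things; names that differ only in an ending like _2 or _b are one class to them, and where a whole thing is asked for, a point or a joint stands for the part that bears it (a point fixed in the world has none). Each returns a list of dicts, best first, with "score" (0 to 1); they miss things now and then, are a little off and sometimes report something else, mostly with a low value. They report only what shows in the picture. A call takes as long as a camera call. They do not tell look-alikes from the thing itself.
- models.boxes_of(camera, target): "centre" ([column, row] in pixels, amid what is visible of it).
- models.outline_of(camera, target): "pixels" (400x640 bool, what is visible of it) and "centre" ([column, row] in pixels, amid what is visible of it).
- models.place_of(camera, target): "centre" ([column, row] in pixels: a listed point, or the origin of a listed thing).
The state is a dict: "time_s": time; "joints": joint angles; "qd": joint speeds; "effort": joint torques, N m; "position": TCP position; "tool_rot": TCP orientation; "wrist_force": force on the tool from outside, world axes, zero at the start; "moment": the same for the moment, N m; "finger_gap": finger opening in mm; "finger_force": force on a finger pad.
Only numpy, scipy, OpenCV 4.12 (cv2) and the standard library are available. Lean on these libraries where they do the work, as an engineer would, in place of code of your own. Each camera call takes 0.05 s, during which the arm holds its last target. There are 200 camera calls.

## Working session

There is one attempt and no reset: what is moved stays moved. The work goes in short steps, Python scripts to look and compute and a shell command to move; the robot and the scene stay as the last step left them, time stands still between calls to the robot, and variables do not carry over. Pictures are saved under pics/ and viewed, at most 14 in all, crops included, and the job is handed in when it is done.

```bash
mkdir -p pics; cat > h.py <<'E'
import numpy as np, cv2
from rig import observe, camera, camera_model, r, models
def K(n):
    m=camera_model(n); f=200/np.tan(np.radians(m["fov_y"])/2)
    return np.array([[f,0,m["cx"]],[0,f,m["cy"]],[0,0,1]]),np.array(m["dist_coeffs"]),np.array(m["world_from_camera"])
def ray(n,px):
    k,d,T=K(n); u=cv2.undistortPoints(np.array([[px]],float),k,d)[0,0]
    return T[:3,3],T[:3,:3]@np.array([u[0],-u[1],-1])
def at_z(n,px,z):
    o,v=ray(n,px); return o+v*(z-o[2])/v[2]
def at_d(n,px,depth):
    o,v=ray(n,px); return o+v*depth
E
python3 - <<'E'
from h import *
s=observe(); print(s)
for n in("top","side"):
    p,d=camera(n); cv2.imwrite(f"pics/{n}0.png",p); np.save(f"{n}_d.npy",d); print(n,K(n)[2].round(2).tolist())
names={"dropper_bottle_mid":36.5,"white_bottle_mid":26.5,"small_vial_mid":19.5,"well_strip_mid":6,"pocket_wide":4,"pocket_medium":4,"pocket_narrow":4,"strip_trough":4,"black_bottle_mid":32,"amber_vial_mid":24}
for t,z in names.items():
  for n in("top","side"):
    for q in models.place_of(n,t)[:4]:
        print(t,n,round(q["score"],2),np.round(q["centre"]),at_z(n,q["centre"],z).round(1)[:2])
E
```

```text
{'time_s': 0.0, 'joints': array([-1.21341971e+00,  1.31171740e-01,  1.48929097e+00,  3.31880069e-05,
        1.52299289e+00, -8.54117431e-02]), 'qd': array([ 0.00096976, -0.00093841, -0.00043531, -0.00140197, -0.00100702,
       -0.0006384 ]), 'effort': array([-3.42043886e-04, -5.69400001e+01, -5.00559032e+01, -1.33652488e-04,
        1.46425003e-02, -4.11229962e-05]), 'position': array([ 256.91234444, -541.61970692,  238.23168117]), 'tool_rot': array([-9.25121019e-04,  9.75592004e-01,  2.19589102e-01, -1.09852657e-04]), 'wrist_force': array([0.49752592, 0.07054271, 0.13875907]), 'moment': array([ 0.00073443, -0.00989854, -0.01843622]), 'finger_force': 0.0, 'finger_gap': 85.13652983234161}
top [[0.01, 1.0, -0.05, 471.93], [-1.0, 0.01, -0.03, -130.61], [-0.03, 0.05, 1.0, 950.05], [0.0, 0.0, 0.0, 1.0]]
side [[0.95, 0.18, -0.27, 287.12], [-0.32, 0.5, -0.8, -804.13], [-0.01, 0.85, 0.53, 482.86], [0.0, 0.0, 0.0, 1.0]]
dropper_bottle_mid top 0.66 [295. 232.] [427.1 -39.2]
dropper_bottle_mid side 0.81 [278. 177.] [436.2 -48.4]
dropper_bottle_mid side 0.35 [312. 264.] [ 422.9 -334.6]
white_b
[... 838 characters left out ...]
75 [385. 265.] [ 548.5 -342.7]
pocket_medium top 0.44 [409. 207.] [ 490.9 -315.3]
pocket_medium side 0.59 [344. 268.] [ 481.  -325.4]
pocket_narrow top 0.6 [404. 228.] [ 439.8 -304.3]
pocket_narrow side 0.61 [317. 266.] [ 439.  -306.5]
pocket_narrow side 0.43 [327. 197.] [ 525.6 -109.7]
strip_trough top 0.97 [384. 198.] [ 512.5 -255.3]
strip_trough side 0.92 [345. 244.] [ 505.2 -269.3]
strip_trough side 0.32 [272. 166.] [444.8  62.8]
strip_trough side 0.18 [280. 175.] [453.1  16.7]
black_bottle_mid top 0.64 [379. 134.] [ 664.5 -238.1]
black_bottle_mid side 0.77 [418. 204.] [ 672.2 -233.8]
amber_vial_mid top 0.46 [342. 192.] [ 524.  -148.8]
amber_vial_mid side 0.77 [327. 200.] [ 512.8 -147.5]
```

```bash
python3 - <<'E'
import cv2
a=cv2.imread("pics/top0.png")[110:290,230:470]; cv2.imwrite("pics/top0c.png",cv2.resize(a,None,fx=3.3,fy=3.3,interpolation=cv2.INTER_CUBIC))
a=cv2.imread("pics/side0.png")[130:310,220:460]; cv2.imwrite("pics/side0c.png",cv2.resize(a,None,fx=3.3,fy=3.3,interpolation=cv2.INTER_CUBIC))
E
```

```text
(no output)
```

View pics/top0c.png

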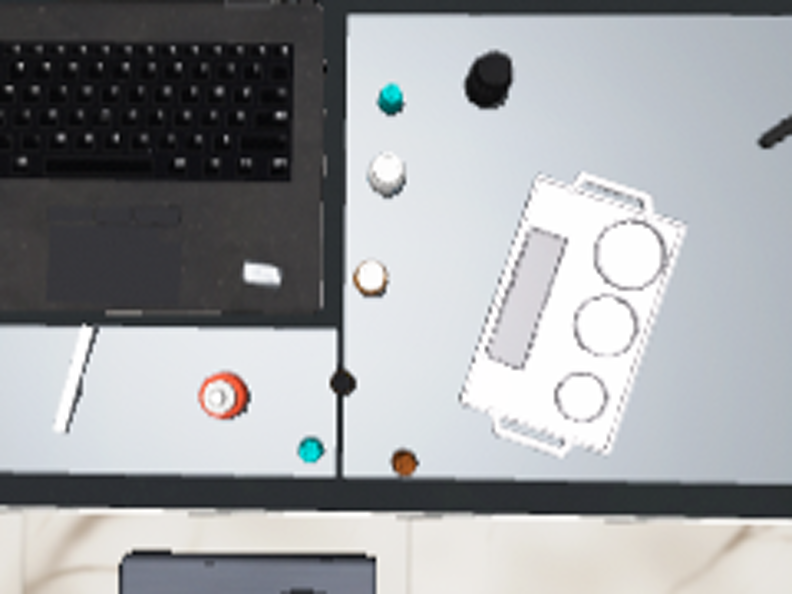

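View pics/side0c.png

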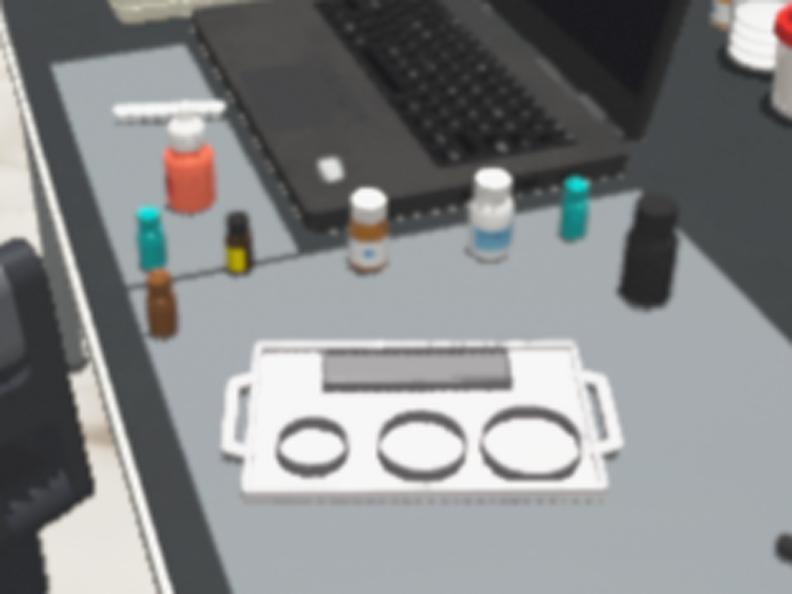

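Both pictures agree. In the top view the red dropper is at about (298,229) and the white bottle at (347,162). The dark small vial is at (334,226) and the strip runs from (257,209) to (248,241). The carrier's rings are at (406,230) narrow, (413,208) medium and (421,187) wide. The brown and turquoise vials are look-alikes. Next I refine the positions with outlines and a rigid carrier fit.

```bash
cat > fit.py <<'E'
from h import *
from scipy.optimize import least_squares
def proj(n,P):
    k,d,T=K(n); C=(np.asarray(P,float)-T[:3,3])@T[:3,:3]; C=C*[1,-1,-1]
    return cv2.projectPoints(C,np.zeros(3),np.zeros(3),k,d)[0].reshape(-1,2)
A=np.linspace(0,2*np.pi,40)
def sil(n,xy,prof,z0=0):
    m=np.zeros((1600,2560),np.uint8)
    for (r0,za),(r1,zb) in zip(prof,prof[1:]):
        P=np.vstack([np.c_[xy[0]+q*np.cos(A),xy[1]+q*np.sin(A),0*A+z+z0] for q,z in((r0,za),(r1,zb))])
        cv2.fillConvexPoly(m,cv2.convexHull(((proj(n,P)+.5)*4).astype(np.int32)),1)
    M=cv2.moments(m,True); return np.array([M["m10"],M["m01"]])/M["m00"]/4-.5,M["m00"]/16
prof={"dropper_bottle_mid":[(16.5,0),(16.5,38),(9,46),(9,55),(3,73)],"white_bottle_mid":[(13.5,0),(13.5,35),(11,40),(11,53)],
"small_vial_mid":[(9,0),(9,23),(7.5,28),(7.5,39)],"black_bottle_mid":[(16,0),(16,64)],"amber_vial_mid":[(12.5,0),(12.5,48)]}
def locate(t,guess,z0=0):
    out={}
    for n in("top","side"):
        c,_=sil(n,guess,prof[t],z0)
        L=[o for o in models.outline_of(n,t)]
        L=[(np.hypot(*(np.array(o["centre"])-c)),o) for o in L]
        if not L or min(L,key=lambda a:a[0])[0]>10: continue
        m=min(L,key=lambda a:a[0])[1]["pixels"]; v,u=np.nonzero(m); g=np.array([u.mean(),v.mean()]); xy=np.array(guess,float)
        for _ in range(6):
            c,a=sil(n,xy,prof[t],z0)
            J=np.c_[(sil(n,xy+[8,0],prof[t],z0)[0]-sil(n,xy-[8,0],prof[t],z0)[0])/16,(sil(n,xy+[0,8],prof[t],z0)[0]-sil(n,xy-[0,8],prof[t],z0)[0])/16]
            xy=xy+np.linalg.solve(J,g-c)
        out[n]=xy.round(1).tolist(); print(t,n,xy.round(1),"area",m.sum(),round(a))
    return out
E
python3 - <<'E'
from fit import *
camera("top");camera("side")
for t,g in {"dropper_bottle_mid":(431,-43),"white_bottle_mid":(598,-162),"small_vial_mid":(441,-128),"black_bottle_mid":(668,-236),"amber_vial_mid":(518,-148)}.items(): locate(t,g)
for t,z in(("well_strip_mid",6),("pocket_wide",9),("pocket_medium",9),("pocket_narrow",9),("strip_trough",8)):
  for n in("top","side"):
    for o in models.outline_of(n,t)[:2]:
      v,u=np.nonzero(o["pixels"]); zz=z
      pts=np.array([at_z(n,(a,b),zz)[:2] for a,b in zip(u,v)]); c=pts.mean(0)
      (cc,wh,an)=cv2.minAreaRect(pts.astype(np.float32)); bx=cv2.boxPoints((cc,wh,an)); e=max((bx[1]-bx[0],bx[2]-bx[1]),key=np.linalg.norm)
      ev=np.linalg.svd(pts-c,full_matrices=False)[2][0]
      print(t,n,round(o["score"],2),"mean",c.round(1),"rect",np.round(cc,1),np.round(wh,0),"yaw",round(np.degrees(np.arctan2(e[1],e[0])),1),round(np.degrees(np.arctan(ev[1]/ev[0])),1))
d=np.load("top_d.npy")
for px in((310,195),(325,160),(325,190),(290,205),(340,210),(320,205)): print(px,at_d("top",px,d[px[1],px[0]]).round(1))
E
```

```text
dropper_bottle_mid top [432.2 -43. ] area 134 172
dropper_bottle_mid side [433.9 -42.4] area 339 400
white_bottle_mid side [ 597.  -165.5] area 300 345
small_vial_mid side [ 444.  -130.1] area 153 172
black_bottle_mid top [ 665.7 -234.1] area 172 229
black_bottle_mid side [ 664.9 -239.9] area 472 594
amber_vial_mid side [ 520.  -154.8] area 264 318
well_strip_mid side 0.57 mean [442.4  74.7] rect [444.4  74.4] [31. 78.] yaw -14.4 -12.8
pocket_wide top 0.33 mean [ 521.2 -149.3] rect [ 521.6 -149.1] [22. 22.] yaw 0.5 -10.3
pocket_wide side 0.75 mean [ 542.7 -342.9] rect [ 541.9 -343.5] [62. 52.] yaw 55.6 48.4
pocket_medium top 0.53 mean [ 486.4 -330.5] rect [ 485.3 -325.2] [29. 46.] yaw -89.4 80.1
pocket_medium side 0.65 mean [ 487.3 -325.9] rect [ 487.5 -325.8] [54. 46.] yaw 70.1 72.3
pocket_narrow top 0.62 mean [ 442.2 -290.7] rect [ 442.4 -290.5] [2. 8.] yaw -18.3 -17.5
pocket_narrow side 0.49 mean [ 434.2 -310.2] rect [ 435.  -308.9] [47. 37.] yaw 71.0 75.0
strip_trough top 0.98 mean [ 508.4 -266. ] rect [ 507.8 -266.4] [ 33. 107.] yaw -19.2 -19.4
strip_trough top 0.6 mean [ 562.9 -355.8] rect [ 562.9 -355.8] [5. 0.] yaw -116.6 63.4
strip_trough side 0.74 mean [ 507.6 -266.9] rect [ 508.3 -267.9] [ 40. 105.] yaw -19.4 -18.5
(310, 195) [516.6 -72.   19.8]
(325, 160) [ 602.8 -107.8   21.1]
(325, 190) [ 529.1 -108.6   22.1]
(290, 205) [492.2 -20.4  -5. ]
(340, 210) [ 481. -146.   -4.]
(320, 205) [492.8 -96.1   1.7]
```

```bash
cat > go.py <<'E'
import sys; from h import *
from scipy.spatial.transform import Rotation as R
s=observe(); q=s["tool_rot"]; M=R.from_quat([q[1],q[2],q[3],q[0]]).as_matrix(); p=s["position"]
psi=np.degrees(np.arctan2(M[1,0],M[0,0])); print("t",round(s["time_s"],2),"pos",p.round(1),"psi",round(psi,1),"tilt",round(np.degrees(np.arccos(-M[2,2])),2),"gap",round(s["finger_gap"],1),"F",round(s["finger_force"],1),"W",s["wrist_force"].round(1),"over",r.finger_overhang)
a=[float(v) for v in sys.argv[1:]]
while len(a)>=4: print(a[:4],"shift",(M.T@(np.array(a[:3])-p)).round(1),"turn",round(psi-a[3],1)); a=a[4:]
E
R='{"tx":373,"ty":-375,"tz":90,"turn":44.4}'
python3 -m handwheel '[{"tx":186,"ty":-188,"tz":0,"turn":30},{"tx":186,"ty":-188,"tz":0,"turn":30},{"tx":186,"ty":-188,"tz":0,"turn":30},{"tx":186,"ty":-188,"tz":0,"turn":44.4},{"tx":186,"ty":-188,"tz":0,"turn":44.4},{"tx":186,"ty":-188,"tz":0,"turn":44.4},{"tx":186,"ty":-188,"tz":0,"turn":44.4},{"tx":186,"ty":-188,"tz":0,"turn":44.4}]' 0.6 30
python3 go.py 432.5 -43 130 -19.2 432.5 -43 22 -19.2
python3 - <<'E'
from h import *
for n,z in(("top",12),):
    a,b=at_z(n,(257.2,208.7),z),at_z(n,(248.1,239.9),z); print(a,b,(a+b)/2,np.degrees(np.arctan2(*(a-b)[[1,0]])))
for n,z in (("top",27),): print(at_z("top",(346.5,162),z))
E
```

```text
time_s: 2.87
position: [345.9, -289.0, 239.6]
tool_rot: [-0.0, 0.986, -0.165, 0.001]
wrist_force: [-0.5, 0.3, 0.7]
finger_gap: 51.3
finger_force: 0.0
t 2.87 pos [ 345.9 -289.   239.6] psi -19.0 tilt 0.08 gap 51.3 F 0.0 W [-0.5  0.3  0.7] over 8.0
[432.5, -43.0, 130.0, -19.2] shift [   1.6 -260.7  109.9] turn 0.2
[432.5, -43.0, 22.0, -19.2] shift [   1.5 -260.6  217.9] turn 0.2
[481.86699704  58.75622748  12.        ] [404.88089071  79.72151306  12.        ] [443.37394387  69.23887027  12.        ] -15.233694252774976
[ 597.39224818 -160.20773797   27.        ]
```

```bash

python3 -m handwheel '[{"tx":1.5,"ty":-260.7,"tz":0},{"tx":1.5,"ty":-260.7,"tz":0},{"tx":1.5,"ty":-260.7,"tz":0},{"tx":1.5,"ty":-260.7,"tz":0},{"tx":1.5,"ty":-260.7,"tz":0},{"tx":1.5,"ty":-260.7,"tz":0},{"tx":1.5,"ty":-260.7,"tz":0},{"tx":1.5,"ty":-260.7,"tz":110},{"tx":1.5,"ty":-260.7,"tz":110},{"tx":1.5,"ty":-260.7,"tz":110}]' 0.6 30
python3 -m handwheel '[{"tz":5},{"tz":5}]'
python3 go.py 432.5 -43 22 -19.2
python3 - <<'E'
from h import *
p,_=camera("side"); cv2.imwrite("pics/s1.png",cv2.resize(p[60:260,180:420],None,fx=3,fy=3))
E
```

```text
t 2.87 pos [ 345.9 -289.   239.6] psi -19.0 tilt 0.08 gap 51.3 F 0.0 W [-0.5  0.3  0.7] over 8.0
[432.5, -43.0, 22.0, -19.2] shift [   1.5 -260.6  217.9] turn 0.2invalid input at $[0]: expected keys tx, ty, tz, turn
invalid input at $[0]: expected keys tx, ty, tz, turn
```

View pics/s1.png

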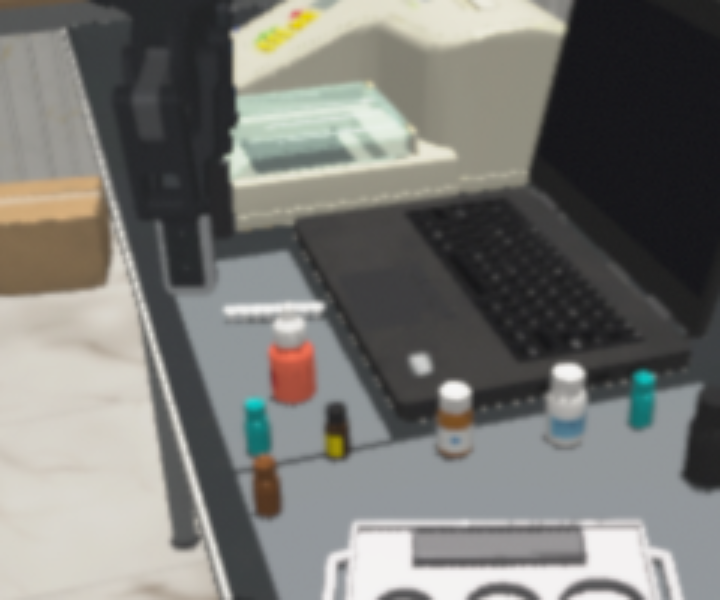

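The arm hasn't moved, because each row needs all four keys. The scene is unchanged and the gripper is at upper left. Retrying.

```bash

python3 -m handwheel '[{"tx":1.5,"ty":-260.7,"tz":0,"turn":0},{"tx":1.5,"ty":-260.7,"tz":0,"turn":0},{"tx":1.5,"ty":-260.7,"tz":0,"turn":0},{"tx":1.5,"ty":-260.7,"tz":0,"turn":0},{"tx":1.5,"ty":-260.7,"tz":0,"turn":0},{"tx":1.5,"ty":-260.7,"tz":0,"turn":0},{"tx":1.5,"ty":-260.7,"tz":0,"turn":0},{"tx":1.5,"ty":-260.7,"tz":110,"turn":0},{"tx":1.5,"ty":-260.7,"tz":110,"turn":0},{"tx":1.5,"ty":-260.7,"tz":110,"turn":0}]' 0.6 30
python3 -m handwheel '[{"tx":0,"ty":0,"tz":0,"turn":0},{"tx":0,"ty":0,"tz":0,"turn":0}]'
python3 go.py 432.5 -43 22 -19.2
python3 - <<'E'
from h import *
p,_=camera("side"); cv2.imwrite("pics/s2.png",cv2.resize(p[60:260,180:420],None,fx=3,fy=3))
d=np.load("top_d.npy")
# height map of surroundings near strip
v,u=np.nonzero(d>0); P=np.array([at_d("top",(a,b),d[b,a]) for a,b in zip(u,v) if a<300 and 150<b<290])
Q=P[(P[:,2]>30)&(P[:,0]>340)&(P[:,0]<560)]; 
for y0 in range(60,260,20):
    k=Q[(Q[:,1]>=y0)&(Q[:,1]<y0+20)]
    if len(k): print(y0,len(k),k[:,0].min().round(),k[:,2].max().round())
E
```

```text
time_s: 3.75
position: [430.0, -47.0, 126.1]
tool_rot: [0.0, 0.986, -0.165, -0.001]
wrist_force: [-1.0, 0.8, -0.9]
finger_gap: 51.4
finger_force: 0.0
time_s: 3.92
position: [429.9, -47.2, 128.4]
tool_rot: [0.0, 0.986, -0.165, -0.002]
wrist_force: [1.2, -0.1, 0.8]
finger_gap: 51.3
finger_force: 0.0
t 3.92 pos [429.9 -47.2 128.4] psi -19.0 tilt 0.21 gap 51.3 F 0.0 W [ 1.2 -0.1  0.8] over 8.0
[432.5, -43.0, 22.0, -19.2] shift [  1.5  -4.9 106.4] turn 0.2Traceback (most recent call last):
  File "<stdin>", line 5, in <module>
  File "h.py", line 12, in at_d
    o,v=ray(n,px); return o+v*depth
        ~~~^^^^^^
  File "h.py", line 7, in ray
    k,d,T=K(n); u=cv2.undistortPoints(np.array([[px]],float),k,d)[0,0]
          ~^^^
  File "h.py", line 4, in K
    m=camera_model(n); f=200/np.tan(np.radians(m["fov_y"])/2)
ValueError: time passes only in moves, steps and waits
```

View pics/s2.png

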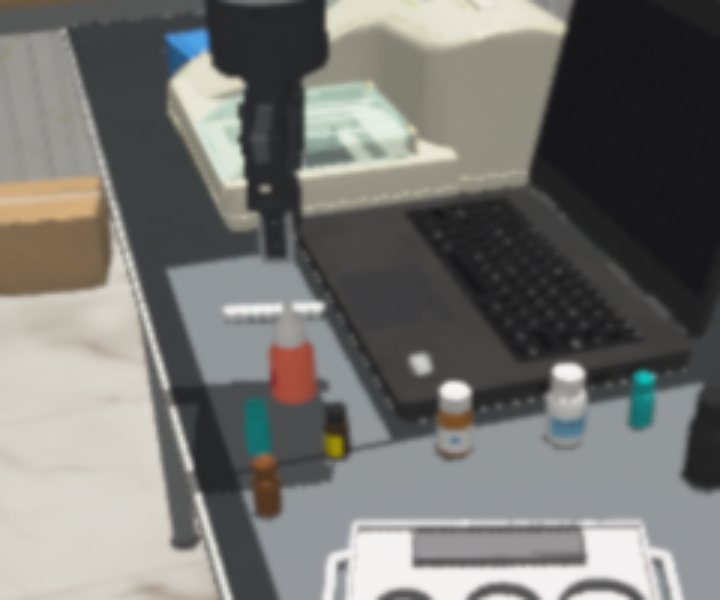

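The gripper hangs over the red dropper (side view, about (277,175)). Descending and gripping.

```bash

python3 -m handwheel '[{"tx":1.5,"ty":-4.9,"tz":0,"turn":0},{"tx":1.5,"ty":-4.9,"tz":30,"turn":0},{"tx":1.5,"ty":-4.9,"tz":60,"turn":0},{"tx":1.5,"ty":-4.9,"tz":85,"turn":0},{"tx":1.5,"ty":-4.9,"tz":106,"turn":0},{"tx":1.5,"ty":-4.9,"tz":106,"turn":0},{"tx":1.5,"ty":-4.9,"tz":106,"turn":0}]'
python3 -m handwheel '[{"tx":0,"ty":0,"tz":0,"turn":0},{"tx":0,"ty":0,"tz":0,"turn":0},{"tx":0,"ty":0,"tz":0,"turn":0},{"tx":0,"ty":0,"tz":0,"turn":0},{"tx":0,"ty":0,"tz":0,"turn":0},{"tx":0,"ty":0,"tz":0,"turn":0}]' 0.2 30
python3 go.py 541 -343.5 130 -19.2
```

```text
time_s: 4.55
position: [434.9, -42.6, 24.5]
tool_rot: [-0.0, 0.986, -0.165, 0.0]
wrist_force: [0.6, 0.2, 1.2]
finger_gap: 51.5
finger_force: 0.0
time_s: 5.05
position: [436.5, -43.0, 26.1]
tool_rot: [0.0, 0.986, -0.165, 0.002]
wrist_force: [-1.2, 0.3, 8.0]
finger_gap: 31.2
finger_force: 29.7
t 5.05 pos [436.5 -43.   26.1] psi -19.0 tilt 0.28 gap 31.2 F 29.7 W [-1.2  0.3  8. ] over 8.0
[541.0, -343.5, 130.0, -19.2] shift [ 197.3  250.  -103. ] turn 0.2
```

```bash

python3 -m handwheel '[{"tx":0,"ty":0,"tz":-30,"turn":0},{"tx":0,"ty":0,"tz":-60,"turn":0},{"tx":0,"ty":0,"tz":-103,"turn":0},{"tx":0,"ty":0,"tz":-103,"turn":0},{"tx":60,"ty":75,"tz":-103,"turn":0},{"tx":85,"ty":106,"tz":-103,"turn":0},{"tx":110,"ty":138,"tz":-103,"turn":0},{"tx":134,"ty":170,"tz":-103,"turn":0},{"tx":158,"ty":200,"tz":-103,"turn":0},{"tx":180,"ty":228,"tz":-103,"turn":0}]'
python3 go.py 541 -343.5 130 -19.2 541 -343.5 30 -19.2
```

```text
time_s: 5.88
position: [517.7, -281.0, 128.1]
tool_rot: [0.001, 0.986, -0.165, 0.001]
wrist_force: [0.4, -0.1, -0.8]
finger_gap: 31.2
finger_force: 30.5
t 5.88 pos [ 517.7 -281.   128.1] psi -19.0 tilt 0.16 gap 31.2 F 30.5 W [ 0.4 -0.1 -0.8] over 8.0
[541.0, -343.5, 130.0, -19.2] shift [42.4 51.5 -1.8] turn 0.2
[541.0, -343.5, 30.0, -19.2] shift [42.1 51.4 98.2] turn 0.2
```

```bash

python3 -m handwheel '[{"tx":21,"ty":26,"tz":0,"turn":0},{"tx":34,"ty":41,"tz":0,"turn":0},{"tx":34,"ty":41,"tz":30,"turn":0},{"tx":34,"ty":41,"tz":60,"turn":0},{"tx":34,"ty":41,"tz":60,"turn":0},{"tx":34,"ty":41,"tz":60,"turn":0}]'
cat > look.py <<'E'
import sys; from h import *
n,f,u,v=sys.argv[1],sys.argv[2],int(sys.argv[3]),int(sys.argv[4])
p,_=camera(n); cv2.imwrite(f"pics/{f}.png",cv2.resize(p[v-75:v+75,u-100:u+100],None,fx=4,fy=4,interpolation=cv2.INTER_CUBIC))
E
python3 look.py side s3 370 230; python3 go.py 541 -343.5 30 -19.2
python3 - <<'E'
from fit import *
camera("side")
for o in models.outline_of("side","dropper_bottle_mid")[:3]: print(o["score"],o["centre"],o["pixels"].sum())
print(sil("side",(541,-343.5),prof["dropper_bottle_mid"],44))
E
```

```text
time_s: 6.38
position: [534.2, -327.4, 65.4]
tool_rot: [-0.001, 0.986, -0.165, -0.002]
wrist_force: [0.2, 0.2, 0.5]
finger_gap: 31.3
finger_force: 30.5
t 6.43 pos [ 535.6 -328.2   67.5] psi -19.0 tilt 0.0 gap 31.6 F 30.5 W [-0.  -0.3 -0.2] over 8.0
[541.0, -343.5, 30.0, -19.2] shift [10.1 12.7 37.5] turn 0.2
0.86 [371.4, 235.3] 318
0.55 [291.4, 202.6] 158
(array([383.47719122, 235.71452939]), 714.5)
```

View pics/s3.png

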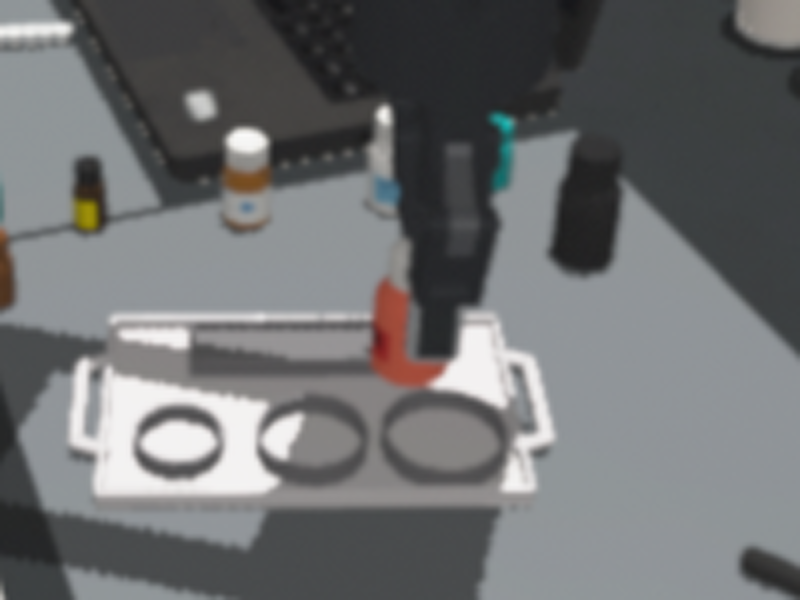

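```bash
python3 - <<'E'
from fit import *
camera("side")
p=observe()["position"]; x=np.array([.945,-.326,0])
for k in(0,-4,-8,-12,-16):
    P=p+x*k; a=proj("side",[P[:2].tolist()+[41.5],P[:2].tolist()+[60]]); print(k,((a-[270,155])*4).round(0).tolist())
w=proj("side",[(p+np.array([.326,.945,0])*s*30+x*c*11)-[0,0,8] for s in(-1,) for c in(-1,1)]); print("finger tip edges",((w-[270,155])*4).round())
E
python3 look.py top t3 400 190
```

```text
0 [[426.0, 358.0], [428.0, 324.0]]
-4 [[416.0, 359.0], [419.0, 324.0]]
-8 [[406.0, 359.0], [409.0, 324.0]]
-12 [[397.0, 359.0], [399.0, 324.0]]
-16 [[387.0, 359.0], [390.0, 324.0]]
finger tip edges [[409. 368.]
 [464. 368.]]
```

View pics/t3.png

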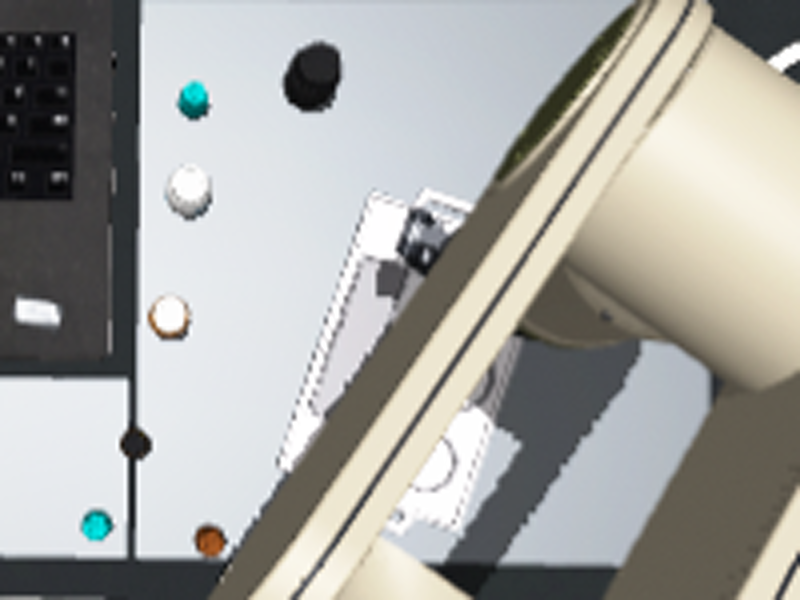

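The side view shows the bottle held upright but about 8 mm to the tool's -x side of the fingers (axis near crop column 410, finger near 438). I'll compensate for this when placing it.

```bash
python3 go.py 548.5 -346 66 -19.2
```

```text
t 6.63 pos [ 536.9 -329.    69.2] psi -19.0 tilt 0.24 gap 31.3 F 30.5 W [ 0.  -0.1 -0. ] over 8.0
[548.5, -346.0, 66.0, -19.2] shift [16.5 12.3  3.3] turn 0.2
```

```bash

python3 -m handwheel '[{"tx":10,"ty":7,"tz":0,"turn":0},{"tx":16.5,"ty":12.3,"tz":0,"turn":0},{"tx":16.5,"ty":12.3,"tz":0,"turn":0},{"tx":16.5,"ty":12.3,"tz":0,"turn":0},{"tx":16.5,"ty":12.3,"tz":0,"turn":0}]'
python3 look.py side s4 380 240; python3 go.py 548.5 -346 31 -19.2
```

```text
time_s: 7.05
position: [547.0, -345.1, 66.5]
tool_rot: [-0.0, 0.986, -0.165, 0.0]
wrist_force: [-0.2, 1.0, 0.4]
finger_gap: 31.1
finger_force: 30.5
t 7.1 pos [ 546.8 -345.    66.3] psi -19.0 tilt 0.02 gap 31.3 F 30.5 W [ 0.6 -0.3  0.3] over 8.0
[548.5, -346.0, 31.0, -19.2] shift [ 1.9  0.4 35.3] turn 0.2
```

View pics/s4.png

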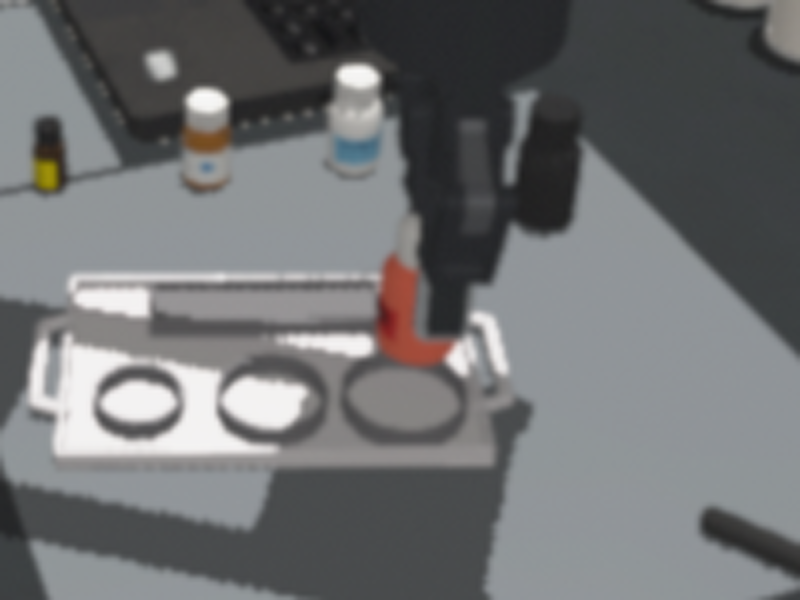

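```bash

python3 -m handwheel '[{"tx":-1.5,"ty":0.4,"tz":10,"turn":0},{"tx":-1.5,"ty":0.4,"tz":20,"turn":0},{"tx":-1.5,"ty":0.4,"tz":28,"turn":0},{"tx":-1.5,"ty":0.4,"tz":32,"turn":0},{"tx":-1.5,"ty":0.4,"tz":34.5,"turn":0},{"tx":-1.5,"ty":0.4,"tz":34.5,"turn":0},{"tx":-1.5,"ty":0.4,"tz":34.5,"turn":0}]'
python3 look.py side s5 380 240; python3 go.py 548.5 -346 31 -19.2
```

```text
time_s: 7.68
position: [545.4, -345.1, 31.5]
tool_rot: [-0.0, 0.986, -0.165, -0.0]
wrist_force: [-0.1, 0.2, 0.5]
finger_gap: 31.9
finger_force: 30.5
t 7.73 pos [ 545.5 -345.3   31.7] psi -19.0 tilt 0.01 gap 31.2 F 30.5 W [-0.6 -0.2 -0.8] over 8.0
[548.5, -346.0, 31.0, -19.2] shift [ 3.1 -0.3  0.7] turn 0.2
```

View pics/s5.png

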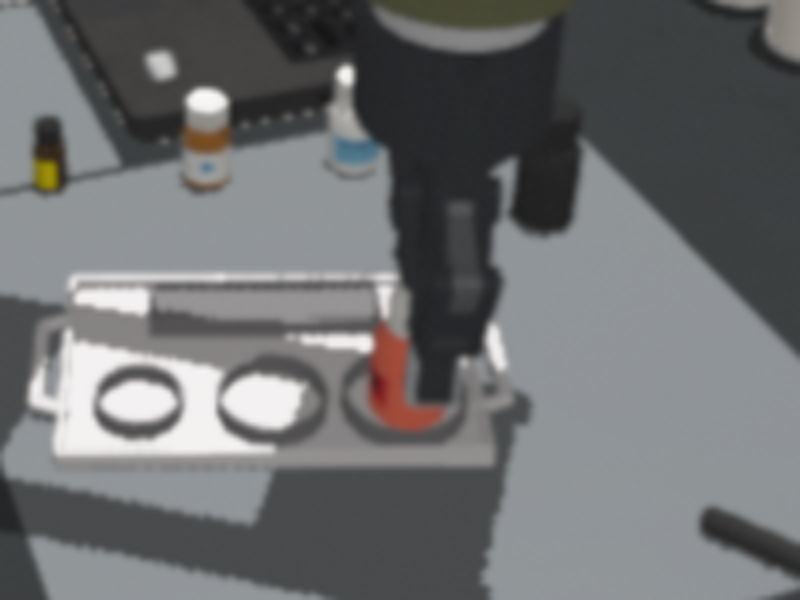

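The dropper is inside the ring (foot near (408,428) in the crop, ring 345–465). Lowering the last bit and releasing.

```bash

python3 -m handwheel '[{"tx":0,"ty":0,"tz":0.7,"turn":0},{"tx":0,"ty":0,"tz":1.4,"turn":0},{"tx":0,"ty":0,"tz":1.4,"turn":0}]'
python3 -m handwheel '[{"tx":0,"ty":0,"tz":0,"turn":0},{"tx":0,"ty":0,"tz":0,"turn":0},{"tx":0,"ty":0,"tz":0,"turn":0},{"tx":0,"ty":0,"tz":0,"turn":0},{"tx":0,"ty":0,"tz":-10,"turn":0},{"tx":0,"ty":0,"tz":-30,"turn":0},{"tx":0,"ty":0,"tz":-60,"turn":0},{"tx":0,"ty":0,"tz":-100,"turn":0},{"tx":0,"ty":0,"tz":-100,"turn":0}]' 0.55
python3 go.py 597 -162.5 130 -19.2 597 -162.5 20 -19.2
python3 look.py side s6 385 220
python3 - <<'E'
from fit import *
camera("side"); camera("top")
locate("white_bottle_mid",(597,-162)); locate("small_vial_mid",(442,-129))
E
```

```text
time_s: 7.98
position: [545.4, -345.2, 30.3]
tool_rot: [0.0, 0.986, -0.165, 0.0]
wrist_force: [0.3, -0.1, -0.0]
finger_gap: 31.0
finger_force: 30.6
time_s: 8.73
position: [549.4, -348.1, 141.0]
tool_rot: [0.003, 0.986, -0.165, 0.006]
wrist_force: [0.7, -0.5, 2.2]
finger_gap: 47.0
finger_force: 0.0
t 8.73 pos [ 549.4 -348.1  141. ] psi -19.0 tilt 0.77 gap 47.0 F 0.0 W [ 0.7 -0.5  2.2] over 8.0
[597.0, -162.5, 130.0, -19.2] shift [ -15.7 -191.    10. ] turn 0.2
[597.0, -162.5, 20.0, -19.2] shift [ -17.1 -191.5  120. ] turn 0.2
white_bottle_mid side [ 597.6 -163.3] area 319 346
small_vial_mid top [ 444.  -129.4] area 46 48
small_vial_mid side [ 443.7 -130.1] area 142 171
```

View pics/s6.png

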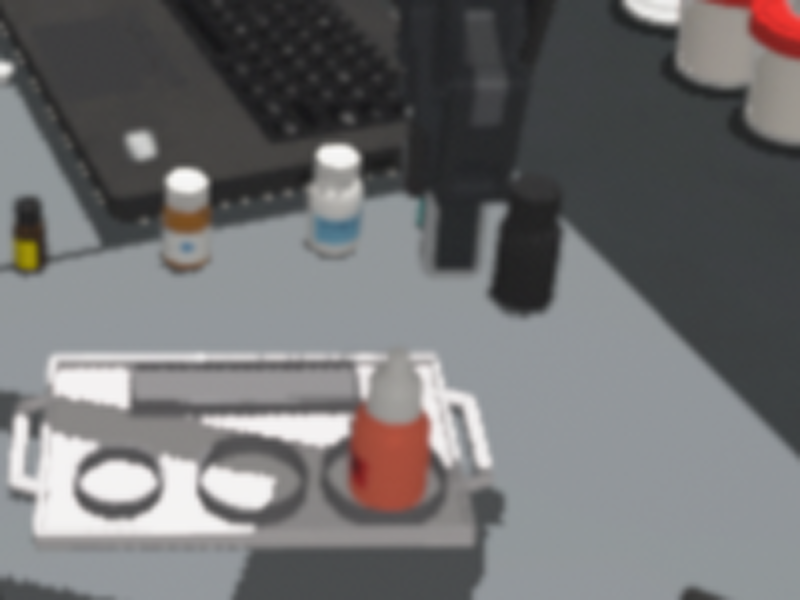

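The dropper stands in the wide pocket (crop foot (390,505)). Next is the white bottle, and this time I let the arm settle before descending.

```bash

python3 -m handwheel '[{"tx":-5,"ty":-40,"tz":0,"turn":0},{"tx":-8,"ty":-80,"tz":0,"turn":0},{"tx":-11,"ty":-120,"tz":0,"turn":0},{"tx":-14,"ty":-160,"tz":0,"turn":0},{"tx":-15.7,"ty":-191,"tz":10,"turn":0},{"tx":-15.7,"ty":-191,"tz":50,"turn":0},{"tx":-15.7,"ty":-191,"tz":50,"turn":0},{"tx":-15.7,"ty":-191,"tz":50,"turn":0},{"tx":-15.7,"ty":-191,"tz":50,"turn":0},{"tx":-15.7,"ty":-191,"tz":50,"turn":0}]' 0.5
python3 look.py side s7 370 180;python3 go.py 597.5 -162.5 20 -19.2
```

```text
time_s: 9.92
position: [593.7, -160.8, 82.1]
tool_rot: [0.0, 0.986, -0.166, 0.001]
wrist_force: [-0.1, -0.7, 0.1]
finger_gap: 42.6
finger_force: 0.0
t 9.97 pos [ 593.9 -160.9   82.4] psi -19.1 tilt 0.16 gap 42.8 F 0.0 W [ 0.  -0.8 -0.5] over 8.0
[597.5, -162.5, 20.0, -19.2] shift [ 3.8  0.3 62.4] turn 0.1
```

View pics/s7.png

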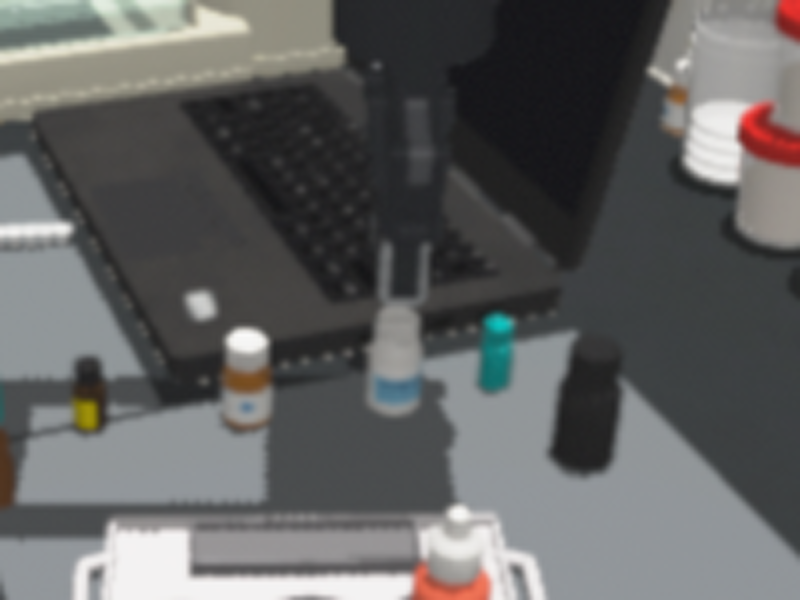

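Fingers (column 404) are lined up with the bottle (398–401), so I go straight down with a -1 mm shift.

```bash

python3 -m handwheel '[{"tx":-1,"ty":0,"tz":20,"turn":0},{"tx":-1,"ty":0,"tz":40,"turn":0},{"tx":-1,"ty":0,"tz":55,"turn":0},{"tx":-1,"ty":0,"tz":62,"turn":0},{"tx":-1,"ty":0,"tz":62,"turn":0},{"tx":-1,"ty":0,"tz":62,"turn":0},{"tx":-1,"ty":0,"tz":62,"turn":0}]'
python3 go.py
python3 -m handwheel '[{"tx":0,"ty":0,"tz":0,"turn":0},{"tx":0,"ty":0,"tz":0,"turn":0},{"tx":0,"ty":0,"tz":0,"turn":0},{"tx":0,"ty":0,"tz":0,"turn":0},{"tx":0,"ty":0,"tz":0,"turn":0}]' 0.1 30
python3 go.py 486.5 -325 130 -19.2
python3 -m handwheel '[{"tx":0,"ty":0,"tz":-20,"turn":0},{"tx":0,"ty":0,"tz":-50,"turn":0},{"tx":0,"ty":0,"tz":-90,"turn":0},{"tx":0,"ty":0,"tz":-110,"turn":0},{"tx":0,"ty":0,"tz":-110,"turn":0},{"tx":0,"ty":0,"tz":-110,"turn":0}]'
python3 go.py 486.5 -325 130 -19.2
```

```text
time_s: 10.55
position: [593.1, -159.9, 20.2]
tool_rot: [0.0, 0.986, -0.166, 0.001]
wrist_force: [1.2, -0.3, 0.3]
finger_gap: 42.5
finger_force: 0.0
t 10.55 pos [ 593.1 -159.9   20.2] psi -19.1 tilt 0.15 gap 42.5 F 0.0 W [ 1.2 -0.3  0.3] over 8.0
time_s: 10.97
position: [593.1, -159.7, 20.2]
tool_rot: [0.0, 0.986, -0.165, 0.001]
wrist_force: [-1.7, -0.3, 6.6]
finger_gap: 25.4
finger_force: 29.8
t 10.97 pos [ 593.1 -159.7   20.2] psi -19.0 tilt 0.16 gap 25.4 F 29.8 W [-1.7 -0.3  6.6] over 8.0
[486.5, -325.0, 130.0, -19.2] shift [ -46.6  191.  -109.9] turn 0.2
time_s: 11.47
position: [593.5, -159.7, 131.0]
tool_rot: [0.0, 0.986, -0.165, 0.002]
wrist_force: [-1.0, 0.8, -0.6]
finger_gap: 25.8
finger_force: 29.7
t 11.47 pos [ 593.5 -159.7  131. ] psi -19.0 tilt 0.27 gap 25.8 F 29.7 W [-1.   0.8 -0.6] over 8.0
[486.5, -325.0, 130.0, -19.2] shift [-47.2 191.2   0.8] turn 0.2
```

```bash

python3 -m handwheel '[{"tx":-10,"ty":35,"tz":0,"turn":0},{"tx":-20,"ty":74,"tz":0,"turn":0},{"tx":-30,"ty":113,"tz":0,"turn":0},{"tx":-40,"ty":152,"tz":0,"turn":0},{"tx":-51,"ty":190.5,"tz":0,"turn":0},{"tx":-51,"ty":190.5,"tz":0,"turn":0},{"tx":-51,"ty":190.5,"tz":35,"turn":0},{"tx":-51,"ty":190.5,"tz":70,"turn":0},{"tx":-51,"ty":190.5,"tz":70,"turn":0},{"tx":-51,"ty":190.5,"tz":70,"turn":0}]'
python3 -m handwheel '[{"tx":0,"ty":0,"tz":0,"turn":0},{"tx":0,"ty":0,"tz":0,"turn":0}]'
python3 look.py side s8 360 240;python3 go.py 483.3 -323.2 25 -19.2
```

```text
time_s: 12.3
position: [478.9, -320.2, 54.8]
tool_rot: [-0.002, 0.986, -0.165, -0.004]
wrist_force: [0.4, -0.5, 0.1]
finger_gap: 25.6
finger_force: 29.8
time_s: 12.47
position: [482.9, -323.2, 60.5]
tool_rot: [0.001, 0.986, -0.165, 0.001]
wrist_force: [-0.0, -0.7, -0.8]
finger_gap: 25.5
finger_force: 29.8
t 12.52 pos [ 483.2 -323.4   60.9] psi -19.0 tilt 0.21 gap 25.7 F 29.8 W [ 1.   0.1 -0.3] over 8.0
[483.3, -323.2, 25.0, -19.2] shift [-0.1 -0.3 35.9] turn 0.2
```

View pics/s8.png

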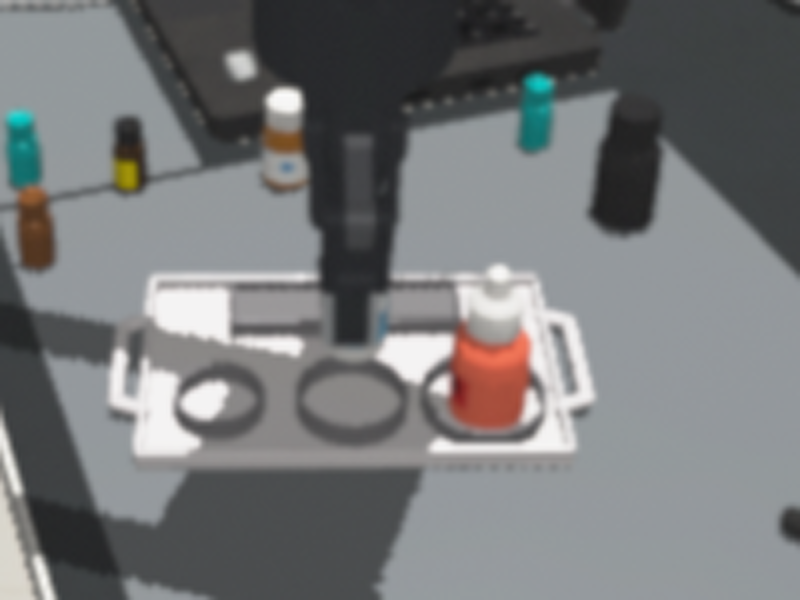

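The bottle (column 352) is directly over the medium ring (352). Lowering and releasing, then on to the vial.

```bash

python3 -m handwheel '[{"tx":0,"ty":0,"tz":12,"turn":0},{"tx":0,"ty":0,"tz":24,"turn":0},{"tx":0,"ty":0,"tz":32,"turn":0},{"tx":0,"ty":0,"tz":35,"turn":0},{"tx":0,"ty":0,"tz":36.3,"turn":0},{"tx":0,"ty":0,"tz":36.3,"turn":0},{"tx":0,"ty":0,"tz":36.3,"turn":0}]'
python3 -m handwheel '[{"tx":0,"ty":0,"tz":0,"turn":0},{"tx":0,"ty":0,"tz":0,"turn":0},{"tx":0,"ty":0,"tz":0,"turn":0},{"tx":0,"ty":0,"tz":0,"turn":0},{"tx":0,"ty":0,"tz":-10,"turn":0},{"tx":0,"ty":0,"tz":-30,"turn":0},{"tx":0,"ty":0,"tz":-60,"turn":0},{"tx":0,"ty":0,"tz":-90,"turn":0},{"tx":0,"ty":0,"tz":-90,"turn":0},{"tx":0,"ty":0,"tz":-90,"turn":0}]' 0.44
python3 go.py 440 -127 70 -19.2
```

```text
time_s: 13.1
position: [481.4, -322.4, 23.6]
tool_rot: [-0.0, 0.986, -0.165, -0.001]
wrist_force: [-9.0, 7.7, 24.5]
finger_gap: 25.5
finger_force: 32.6
time_s: 13.93
position: [483.3, -324.0, 115.5]
tool_rot: [0.001, 0.986, -0.165, 0.003]
wrist_force: [0.1, 0.7, -0.2]
finger_gap: 37.6
finger_force: 0.0
t 13.93 pos [ 483.3 -324.   115.5] psi -19.0 tilt 0.33 gap 37.6 F 0.0 W [ 0.1  0.7 -0.2] over 8.0
[440.0, -127.0, 70.0, -19.2] shift [-105.4 -172.2   44.6] turn 0.2
```

```bash

python3 -m handwheel '[{"tx":-18,"ty":-29,"tz":0,"turn":0},{"tx":-39,"ty":-64,"tz":0,"turn":0},{"tx":-60,"ty":-98,"tz":0,"turn":0},{"tx":-81,"ty":-132,"tz":0,"turn":0},{"tx":-105.4,"ty":-172.2,"tz":0,"turn":0},{"tx":-105.4,"ty":-172.2,"tz":20,"turn":0},{"tx":-105.4,"ty":-172.2,"tz":44.6,"turn":0},{"tx":-105.4,"ty":-172.2,"tz":44.6,"turn":0},{"tx":-105.4,"ty":-172.2,"tz":44.6,"turn":0},{"tx":-105.4,"ty":-172.2,"tz":44.6,"turn":0}]' 0.4
python3 look.py side s9 310 215;python3 go.py 440 -127 20 -19.2
python3 - <<'E'
from h import *
camera("side"); k,dd,T=K("side"); _,d=camera("top"); k,dd,T=K("top")
d=np.load("top_d.npy"); v,u=np.nonzero(d>0); q=cv2.undistortPoints(np.c_[u,v].astype(float)[:,None],k,dd)[:,0]
P=T[:3,3]+(np.c_[q[:,0],-q[:,1],-np.ones(len(q))]*d[v,u][:,None])@T[:3,:3].T
Q=P[(P[:,2]>15)&(P[:,0]>330)&(P[:,0]<560)&(P[:,1]>0)]
for y0 in range(0,260,20):
    w=Q[(Q[:,1]>=y0)&(Q[:,1]<y0+20)]
    if len(w): print(y0,len(w),w[:,0].min().round(),w[:,2].max().round())
E
```

```text
time_s: 14.77
position: [438.0, -125.8, 67.8]
tool_rot: [-0.0, 0.986, -0.166, -0.0]
wrist_force: [-0.6, -0.2, -0.7]
finger_gap: 34.1
finger_force: 0.0
t 14.82 pos [ 438.6 -126.1   68.4] psi -19.1 tilt 0.04 gap 34.3 F 0.0 W [-0.1 -0.3  0.1] over 8.0
[440.0, -127.0, 20.0, -19.2] shift [ 1.5  0.4 48.4] turn 0.1
0 215 494.0 24.0
20 213 496.0 26.0
40 216 479.0 26.0
60 221 422.0 26.0
80 222 417.0 25.0
100 213 495.0 25.0
120 221 495.0 25.0
140 217 495.0 25.0
160 215 495.0 25.0
180 222 494.0 25.0
200 208 494.0 25.0
220 554 437.0 73.0
240 607 438.0 80.0
```

View pics/s9.png

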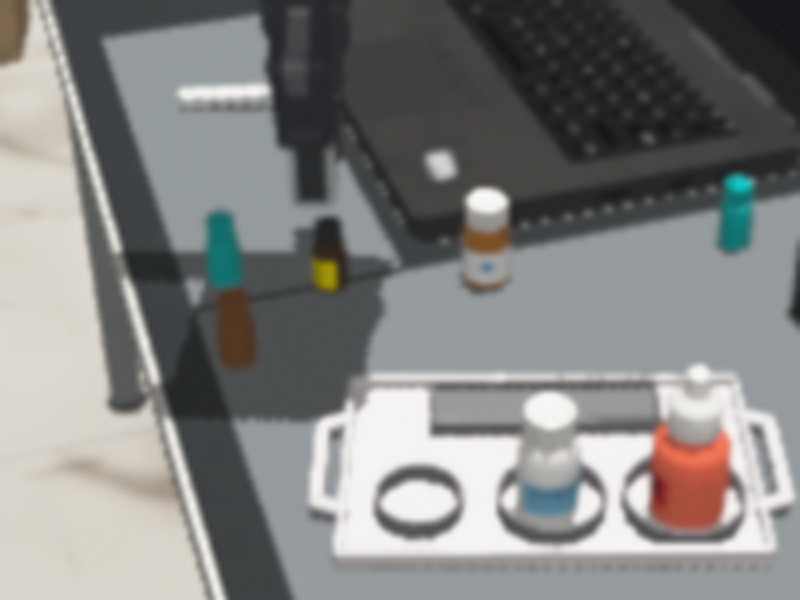

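The white bottle stands in the medium pocket. The fingers (column 313) look to the left of the vial (328), so I check against the projection.

```bash
python3 - <<'E'
from fit import *
camera("side"); p=observe()["position"]; x=np.array([.945,-.326,0]); y=np.array([-.326,-.945,0])
f=lambda P:((proj("side",P)-[210,140])*4).round().tolist()
print(p,f([p-[0,0,8]+y*s*24 for s in(1,-1)]), "vial est", f([[443.9,-129.7,35],[443.9,-129.7,5]]), "tip over 440",f([[440,-127,60],[440,-127,35],[446.7,-130,60]]))
p,_=camera("top"); cv2.imwrite("pics/t9.png",cv2.resize(p[175:275,270:400],None,fx=6,fy=6,interpolation=cv2.INTER_CUBIC))
E
```

```text
[ 438.91714833 -126.26279497   68.64149688] [[309.0, 207.0], [316.0, 156.0]] vial est [[327.0, 226.0], [330.0, 276.0]] tip over 440 [[315.0, 183.0], [318.0, 225.0], [330.0, 183.0]]
```

View pics/t9.png

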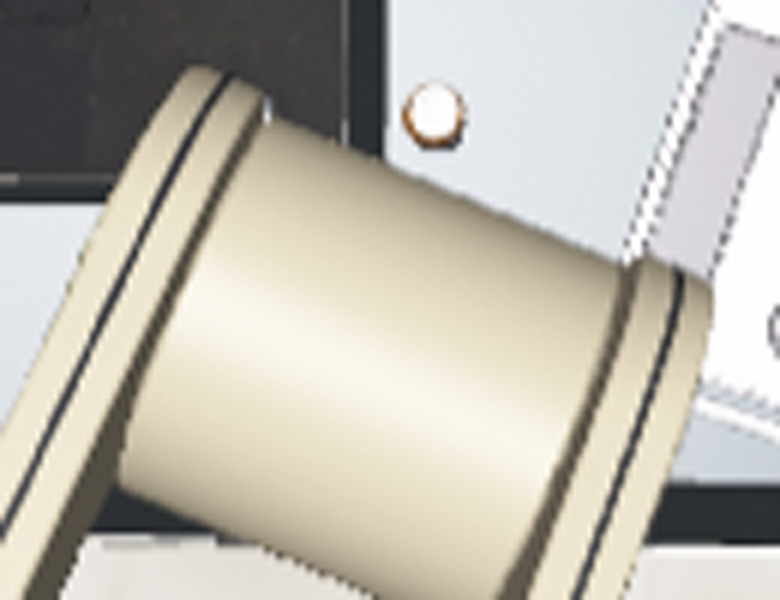

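The top view is blocked by the arm. By projection the fingers need about +4 mm in tool x.

```bash

python3 -m handwheel '[{"tx":4,"ty":0.3,"tz":0,"turn":0},{"tx":4,"ty":0.3,"tz":15,"turn":0},{"tx":4,"ty":0.3,"tz":30,"turn":0},{"tx":4,"ty":0.3,"tz":43,"turn":0},{"tx":4,"ty":0.3,"tz":48.5,"turn":0},{"tx":4,"ty":0.3,"tz":48.5,"turn":0},{"tx":4,"ty":0.3,"tz":48.5,"turn":0},{"tx":4,"ty":0.3,"tz":48.5,"turn":0}]'
python3 go.py
python3 -m handwheel '[{"tx":0,"ty":0,"tz":0,"turn":0},{"tx":0,"ty":0,"tz":0,"turn":0},{"tx":0,"ty":0,"tz":0,"turn":0},{"tx":0,"ty":0,"tz":0,"turn":0},{"tx":0,"ty":0,"tz":0,"turn":0}]' 0.05 25
python3 -m handwheel '[{"tx":0,"ty":0,"tz":-20,"turn":0},{"tx":0,"ty":0,"tz":-50,"turn":0},{"tx":0,"ty":0,"tz":-90,"turn":0},{"tx":0,"ty":0,"tz":-100,"turn":0},{"tx":0,"ty":0,"tz":-100,"turn":0},{"tx":0,"ty":0,"tz":-100,"turn":0}]'
python3 go.py 431 -304.5 60 -19.2
```

```text
time_s: 15.68
position: [442.5, -127.4, 19.9]
tool_rot: [0.0, 0.986, -0.165, 0.001]
wrist_force: [-0.3, 0.5, -0.9]
finger_gap: 34.4
finger_force: 0.0
t 15.68 pos [ 442.5 -127.4   19.9] psi -19.0 tilt 0.08 gap 34.4 F 0.0 W [-0.3  0.5 -0.9] over 8.0
time_s: 16.1
position: [442.6, -127.4, 20.0]
tool_rot: [0.0, 0.986, -0.165, 0.001]
wrist_force: [-0.8, -0.3, 5.8]
finger_gap: 15.9
finger_force: 24.6
time_s: 16.6
position: [442.5, -127.3, 119.8]
tool_rot: [0.0, 0.986, -0.165, 0.001]
wrist_force: [-0.4, 0.2, 0.1]
finger_gap: 16.2
finger_force: 24.7
t 16.6 pos [ 442.5 -127.3  119.8] psi -19.0 tilt 0.14 gap 16.2 F 24.7 W [-0.4  0.2  0.1] over 8.0
[431.0, -304.5, 60.0, -19.2] shift [ 46.8 171.2  59.9] turn 0.2
```

```bash

python3 -m handwheel '[{"tx":9,"ty":34,"tz":0,"turn":0},{"tx":19,"ty":70,"tz":0,"turn":0},{"tx":29,"ty":106,"tz":0,"turn":0},{"tx":38,"ty":140,"tz":0,"turn":0},{"tx":46.8,"ty":171.2,"tz":0,"turn":0},{"tx":46.8,"ty":171.2,"tz":30,"turn":0},{"tx":46.8,"ty":171.2,"tz":60,"turn":0},{"tx":46.8,"ty":171.2,"tz":60,"turn":0},{"tx":46.8,"ty":171.2,"tz":60,"turn":0},{"tx":46.8,"ty":171.2,"tz":60,"turn":0}]'
python3 -m handwheel '[{"tx":0,"ty":0,"tz":0,"turn":0}]'
python3 look.py side s10 340 240;python3 go.py 430.6 -304.7 24.5 -19.2
```

```text
time_s: 17.43
position: [430.0, -303.6, 59.0]
tool_rot: [-0.0, 0.986, -0.165, -0.001]
wrist_force: [0.4, -0.7, 1.2]
finger_gap: 16.2
finger_force: 24.7
time_s: 17.52
position: [431.1, -304.5, 60.5]
tool_rot: [0.001, 0.986, -0.165, 0.001]
wrist_force: [0.1, 0.1, 0.7]
finger_gap: 16.0
finger_force: 24.7
t 17.57 pos [ 431.4 -304.7   60.9] psi -19.0 tilt 0.17 gap 16.2 F 24.7 W [-0.  -0.6  0.5] over 8.0
[430.6, -304.7, 24.5, -19.2] shift [-0.8  0.2 36.4] turn 0.2
```

View pics/s10.png

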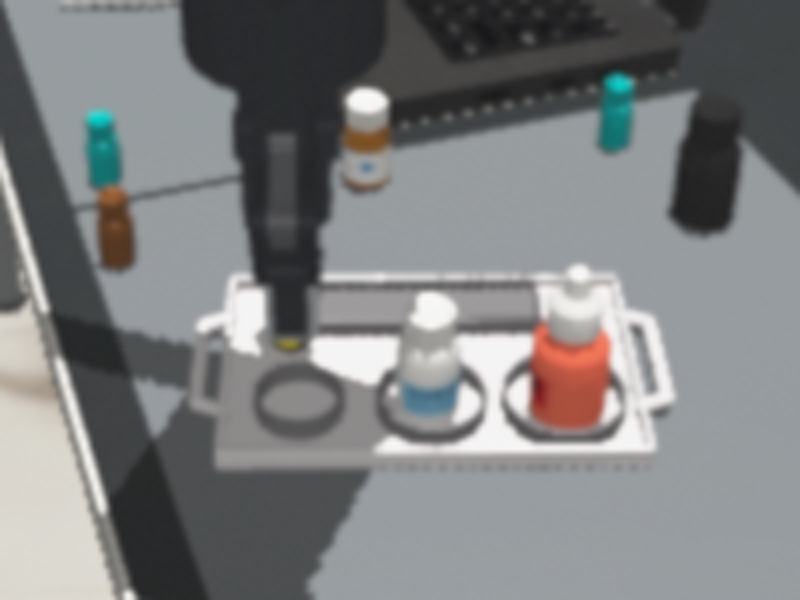

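The vial (290) needs about +2 mm toward the ring centre (300). Placing it, then heading for the strip.

```bash

python3 -m handwheel '[{"tx":2,"ty":0,"tz":12,"turn":0},{"tx":2,"ty":0,"tz":24,"turn":0},{"tx":2,"ty":0,"tz":32,"turn":0},{"tx":2,"ty":0,"tz":35,"turn":0},{"tx":2,"ty":0,"tz":36,"turn":0},{"tx":2,"ty":0,"tz":36,"turn":0},{"tx":2,"ty":0,"tz":36,"turn":0}]'
python3 -m handwheel '[{"tx":0,"ty":0,"tz":0,"turn":0},{"tx":0,"ty":0,"tz":0,"turn":0},{"tx":0,"ty":0,"tz":0,"turn":0},{"tx":0,"ty":0,"tz":0,"turn":0},{"tx":0,"ty":0,"tz":-10,"turn":0},{"tx":0,"ty":0,"tz":-30,"turn":0},{"tx":0,"ty":0,"tz":-60,"turn":0},{"tx":0,"ty":0,"tz":-80,"turn":0},{"tx":0,"ty":0,"tz":-80,"turn":0},{"tx":0,"ty":0,"tz":-80,"turn":0}]' 0.34
python3 go.py 440.5 73 70 -15
```

```text
time_s: 18.15
position: [432.2, -304.7, 23.8]
tool_rot: [-0.0, 0.986, -0.165, -0.0]
wrist_force: [-4.7, 4.4, 16.3]
finger_gap: 15.5
finger_force: 26.3
time_s: 18.98
position: [433.3, -305.8, 105.3]
tool_rot: [0.001, 0.986, -0.165, 0.002]
wrist_force: [0.2, -0.2, -0.2]
finger_gap: 29.0
finger_force: 0.0
t 18.98 pos [ 433.3 -305.8  105.3] psi -19.0 tilt 0.23 gap 29.0 F 0.0 W [ 0.2 -0.2 -0.2] over 8.0
[440.5, 73.0, 70.0, -15.0] shift [-116.8 -360.5   34.3] turn -4.0
```

```bash

python3 -m handwheel '[{"tx":-12,"ty":-38,"tz":0,"turn":0},{"tx":-24,"ty":-76,"tz":0,"turn":0},{"tx":-36,"ty":-114,"tz":0,"turn":0},{"tx":-49,"ty":-152,"tz":0,"turn":0},{"tx":-61,"ty":-190,"tz":0,"turn":0},{"tx":-74,"ty":-228,"tz":0,"turn":0},{"tx":-86,"ty":-266,"tz":0,"turn":0},{"tx":-98,"ty":-304,"tz":0,"turn":-2},{"tx":-110,"ty":-340,"tz":0,"turn":-4},{"tx":-117,"ty":-360.5,"tz":10,"turn":-4}]' 0.34
python3 -m handwheel '[{"tx":0,"ty":0,"tz":25,"turn":0},{"tx":0,"ty":0,"tz":40,"turn":0},{"tx":0,"ty":0,"tz":40,"turn":0},{"tx":0,"ty":0,"tz":40,"turn":0},{"tx":0,"ty":0,"tz":40,"turn":0}]'
python3 look.py side s11 300 200;python3 go.py 440.5 73 70 -15
python3 - <<'E'
from fit import *
camera("side"); p=observe()["position"]; x=np.array([.966,-.259,0]); y=np.array([-.259,-.966,0])
f=lambda P:((proj("side",P)-[200,125])*4).round().tolist()
print("fingers near/far tip",f([p-[0,0,8]+y*s*15 for s in(1,-1)]),"near finger edges",f([p-[0,0,8]+y*20+x*s*11 for s in(1,-1)]),"strip top ends",f([np.array([440.5,73,12])+x*40*s for s in(1,-1)]))
E
```

```text
time_s: 19.82
position: [439.1, 77.5, 93.7]
tool_rot: [-0.001, 0.992, -0.129, 0.001]
wrist_force: [1.0, 0.1, -0.2]
finger_gap: 28.9
finger_force: 0.0
time_s: 20.23
position: [439.0, 73.9, 53.3]
tool_rot: [0.0, 0.991, -0.131, -0.0]
wrist_force: [0.3, 0.9, 0.7]
finger_gap: 29.1
finger_force: 0.0
t 20.28 pos [439.6  73.8  53.9] psi -15.1 tilt 0.06 gap 28.6 F 0.0 W [-0.2 -0.5  0.7] over 8.0
[440.5, 73.0, 70.0, -15.0] shift [  1.1   0.6 -16.1] turn -0.1
fingers near/far tip [[270.0, 108.0], [273.0, 86.0]] near finger edges [[289.0, 111.0], [251.0, 113.0]] strip top ends [[343.0, 145.0], [211.0, 150.0]]
```

View pics/s11.png

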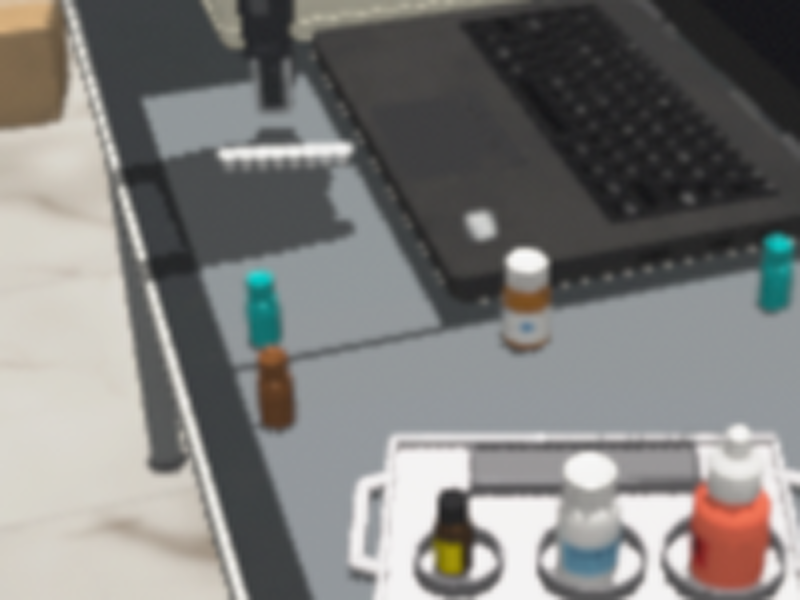

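The vial stands in the narrow pocket (crop (453,570)). The strip runs from (218,153) to (353,146), which is about 3 mm toward +x of the fingers and 3 mm toward -y. Adjusting and pinching.

```bash
python3 go.py 442.7 70.5 14.5 -15
python3 -m handwheel '[{"tx":3.5,"ty":2.5,"tz":0,"turn":0},{"tx":3.5,"ty":2.5,"tz":15,"turn":0},{"tx":3.5,"ty":2.5,"tz":28,"turn":0},{"tx":3.5,"ty":2.5,"tz":36,"turn":0},{"tx":3.5,"ty":2.5,"tz":39,"turn":0},{"tx":3.5,"ty":2.5,"tz":39,"turn":0},{"tx":3.5,"ty":2.5,"tz":39,"turn":0}]'
python3 go.py 442.7 70.5 14.5 -15
python3 look.py side s12 290 180
```

```text
t 20.33 pos [439.9  73.8  54.1] psi -15.1 tilt 0.1 gap 28.9 F 0.0 W [ 0.1 -0.4 -0.2] over 8.0
[442.7, 70.5, 14.5, -15.0] shift [ 3.5  2.5 39.6] turn -0.1
time_s: 20.92
position: [442.1, 70.7, 14.4]
tool_rot: [-0.0, 0.991, -0.131, 0.0]
wrist_force: [0.1, 0.2, 0.2]
finger_gap: 28.9
finger_force: 0.0
t 20.92 pos [442.1  70.7  14.4] psi -15.0 tilt 0.02 gap 28.9 F 0.0 W [0.1 0.2 0.2] over 8.0
[442.7, 70.5, 14.5, -15.0] shift [ 0.6  0.  -0.1] turn -0.0
```

View pics/s12.png

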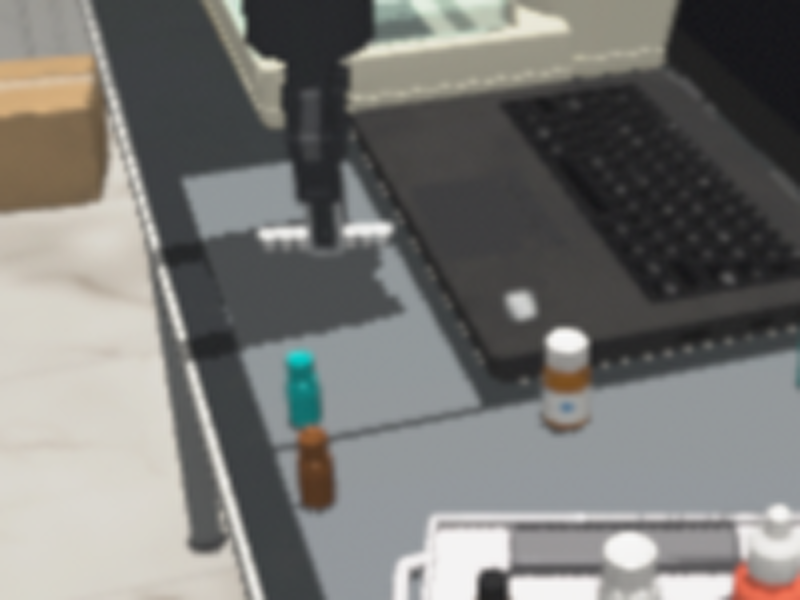

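The fingers straddle the strip at its middle (325 in both). Closing and lifting.

```bash

python3 -m handwheel '[{"tx":0,"ty":0,"tz":0,"turn":0},{"tx":0,"ty":0,"tz":0,"turn":0},{"tx":0,"ty":0,"tz":0,"turn":0},{"tx":0,"ty":0,"tz":0,"turn":0},{"tx":0,"ty":0,"tz":0,"turn":0},{"tx":0,"ty":0,"tz":0,"turn":0}]' 0 35
python3 -m handwheel '[{"tx":0,"ty":0,"tz":-10,"turn":0},{"tx":0,"ty":0,"tz":-30,"turn":0},{"tx":0,"ty":0,"tz":-60,"turn":0},{"tx":0,"ty":0,"tz":-95,"turn":0},{"tx":0,"ty":0,"tz":-95,"turn":0},{"tx":0,"ty":0,"tz":-95,"turn":0}]'
python3 go.py 504.5 -264.5 110 -19.2
```

```text
time_s: 21.47
position: [442.4, 70.8, 14.7]
tool_rot: [-0.0, 0.991, -0.131, 0.001]
wrist_force: [-1.4, -0.1, 5.3]
finger_gap: 7.3
finger_force: 34.5
time_s: 21.97
position: [443.8, 71.0, 112.0]
tool_rot: [-0.001, 0.991, -0.131, 0.003]
wrist_force: [-0.2, 0.1, 0.3]
finger_gap: 7.0
finger_force: 34.3
t 21.97 pos [443.8  71.  112. ] psi -15.0 tilt 0.32 gap 7.0 F 34.3 W [-0.2  0.1  0.3] over 8.0
[504.5, -264.5, 110.0, -19.2] shift [145.6 308.3   2.2] turn 4.2
```

```bash

python3 -m handwheel '[{"tx":16,"ty":34,"tz":0,"turn":0},{"tx":32,"ty":68,"tz":0,"turn":2},{"tx":48,"ty":102,"tz":0,"turn":4.2},{"tx":64,"ty":136,"tz":0,"turn":4.2},{"tx":80,"ty":170,"tz":0,"turn":4.2},{"tx":96,"ty":204,"tz":0,"turn":4.2},{"tx":112,"ty":238,"tz":0,"turn":4.2},{"tx":128,"ty":272,"tz":0,"turn":4.2},{"tx":145,"ty":308.3,"tz":0,"turn":4.2},{"tx":145,"ty":308.3,"tz":0,"turn":4.2}]'
python3 -m handwheel '[{"tx":0,"ty":0,"tz":25,"turn":0},{"tx":0,"ty":0,"tz":50,"turn":0},{"tx":0,"ty":0,"tz":60,"turn":0},{"tx":0,"ty":0,"tz":60,"turn":0},{"tx":0,"ty":0,"tz":60,"turn":0},{"tx":0,"ty":0,"tz":60,"turn":0}]'
python3 go.py 503.9 -264.7 24 -19.2;python3 look.py side s13 350 235
```

```text
time_s: 22.8
position: [501.2, -270.4, 107.5]
tool_rot: [0.001, 0.986, -0.169, -0.001]
wrist_force: [0.9, 0.2, 0.6]
finger_gap: 7.2
finger_force: 34.4
time_s: 23.3
position: [502.4, -264.7, 50.0]
tool_rot: [0.0, 0.986, -0.167, 0.001]
wrist_force: [-0.1, 0.2, -0.2]
finger_gap: 7.1
finger_force: 34.4
t 23.3 pos [ 502.4 -264.7   50. ] psi -19.2 tilt 0.06 gap 7.1 F 34.4 W [-0.1  0.2 -0.2] over 8.0
[503.9, -264.7, 24.0, -19.2] shift [ 1.4 -0.4 26. ] turn -0.0
```

View pics/s13.png

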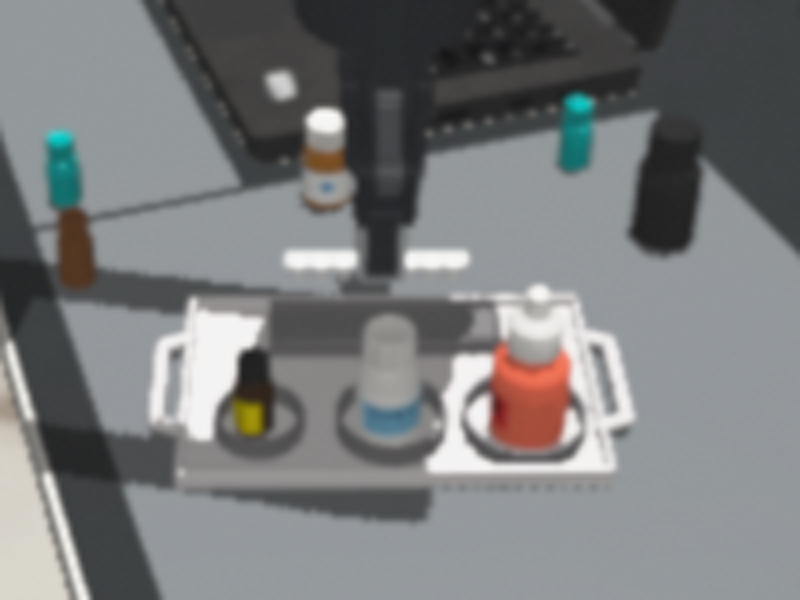

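The strip (283–470, centre 377) is level and parallel to the trough (270–497, centre 384). Shifting +2.5 mm, lowering and releasing.

```bash

python3 -m handwheel '[{"tx":2.5,"ty":0,"tz":8,"turn":0},{"tx":2.5,"ty":0,"tz":16,"turn":0},{"tx":2.5,"ty":0,"tz":23,"turn":0},{"tx":2.5,"ty":0,"tz":26.3,"turn":0},{"tx":2.5,"ty":0,"tz":26.3,"turn":0},{"tx":2.5,"ty":0,"tz":26.3,"turn":0}]'
python3 -m handwheel '[{"tx":0,"ty":0,"tz":0,"turn":0},{"tx":0,"ty":0,"tz":0,"turn":0},{"tx":0,"ty":0,"tz":0,"turn":0},{"tx":0,"ty":0,"tz":-10,"turn":0},{"tx":0,"ty":0,"tz":-40,"turn":0},{"tx":0,"ty":0,"tz":-80,"turn":0},{"tx":0,"ty":0,"tz":-120,"turn":0},{"tx":0,"ty":0,"tz":-160,"turn":0},{"tx":0,"ty":0,"tz":-160,"turn":0},{"tx":0,"ty":0,"tz":-160,"turn":0}]' 0.25
python3 -m handwheel '[{"tx":0,"ty":-40,"tz":0,"turn":0},{"tx":0,"ty":-80,"tz":0,"turn":0},{"tx":0,"ty":-120,"tz":0,"turn":0},{"tx":0,"ty":-120,"tz":0,"turn":0},{"tx":0,"ty":-120,"tz":0,"turn":0}]'
python3 go.py;python3 look.py side s14 350 235
```

```text
time_s: 23.85
position: [504.0, -265.1, 22.8]
tool_rot: [-0.0, 0.986, -0.167, -0.0]
wrist_force: [-3.3, 1.7, 7.0]
finger_gap: 7.3
finger_force: 35.0
time_s: 24.68
position: [506.3, -266.8, 187.6]
tool_rot: [0.002, 0.986, -0.167, 0.004]
wrist_force: [0.2, -0.7, 0.1]
finger_gap: 21.4
finger_force: 0.0
time_s: 25.1
position: [543.4, -149.7, 181.3]
tool_rot: [-0.0, 0.986, -0.165, -0.001]
wrist_force: [0.2, 0.4, -0.1]
finger_gap: 21.7
finger_force: 0.0
t 25.1 pos [ 543.4 -149.7  181.3] psi -19.0 tilt 0.14 gap 21.7 F 0.0 W [ 0.2  0.4 -0.1] over 8.0
```

View pics/s14.png

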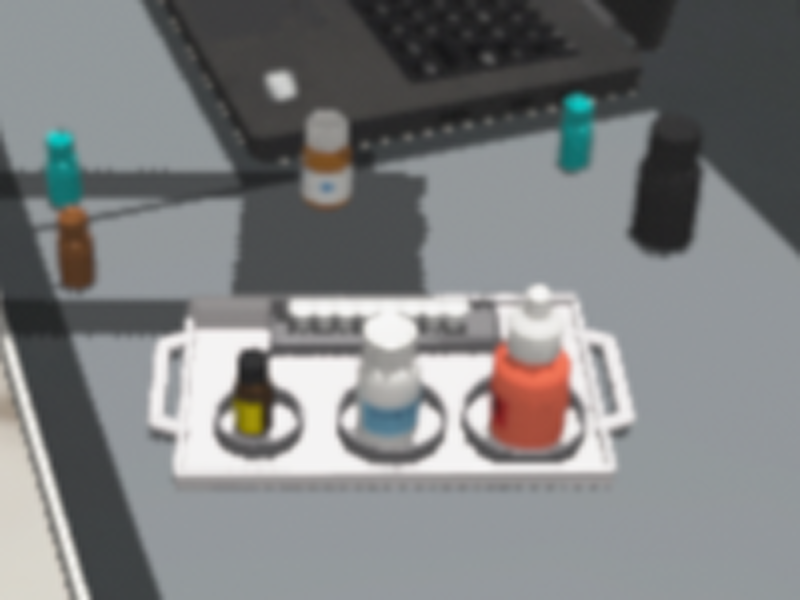

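All four items are in the carrier, and the black bottle and amber vial still stand. I've gone over the picture allowance, so I check the strip's seating from depth numbers only.

```bash
python3 - <<'E'
from fit import *
_,d=camera("side"); k,dd,T=K("side")
x=np.array([.944,-.329,0]);y=np.array([.329,.944,0]);c=np.array([507.5,-267,0])
v,u=np.mgrid[205:250,300:400]; v=v.ravel();u=u.ravel(); q=cv2.undistortPoints(np.c_[u,v].astype(float)[:,None],k,dd)[:,0]
P=T[:3,3]+(np.c_[q[:,0],-q[:,1],-np.ones(len(q))]*d[v,u][:,None])@T[:3,:3].T
L=np.c_[(P-c)@x,(P-c)@y,P[:,2]]
for a in range(-60,60,10):
    m=(abs(L[:,1])<25)&(L[:,0]>=a)&(L[:,0]<a+10)&(L[:,2]>15)&(L[:,2]<40)
    if m.any(): print(a,m.sum(),"y",L[m,1].min().round(1),L[m,1].max().round(1),"z90",np.percentile(L[m,2],90).round(1))
f=lambda P:((proj("side",P)-[250,160])*4).round().tolist()
for yy in(-5,0,5): print(yy,"top edge rows z20",f([c+y*(yy+4.5)+[0,0,20],c+y*(yy-4.5)+[0,0,20],c+y*(yy-4.5)+[0,0,8]]),"trough walls",f([c+y*14.5+[0,0,13],c-y*14.5+[0,0,13]]))
E
```

```text
-50 4 y -2.3 7.6 z90 20.0
-40 26 y -2.5 7.0 z90 19.7
-30 20 y -3.0 7.0 z90 19.3
-20 26 y -2.5 7.9 z90 19.9
-10 24 y -4.4 7.5 z90 19.8
0 21 y -2.8 6.3 z90 19.9
10 26 y -3.3 6.4 z90 19.8
20 21 y -3.5 7.2 z90 19.8
30 18 y -2.9 5.9 z90 19.6
-5 top edge rows z20 [[385.0, 306.0], [385.0, 319.0], [385.0, 340.0]] trough walls [[383.0, 298.0], [385.0, 339.0]]
0 top edge rows z20 [[384.0, 300.0], [385.0, 312.0], [384.0, 333.0]] trough walls [[383.0, 298.0], [385.0, 339.0]]
5 top edge rows z20 [[384.0, 293.0], [384.0, 305.0], [384.0, 326.0]] trough walls [[383.0, 298.0], [385.0, 339.0]]
```

The strip's top is level at about 20 mm along its whole length (8 mm floor plus 12 mm strip). It is flat and inside the trough, so I hand in.

```bash
python3 -c "
from rig import r
print(r.job_done())"
```

```text
the job is handed in; nothing more can be done
None
```

The carrier is packed and handed in at about 25 s: dropper, white bottle and small vial stand in their pockets, the strip lies flat in the trough, and the black bottle and amber vial were not touched; I viewed 18 pictures, over the limit of 14.

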